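# Hold the red bag clip gaping around the edge of the packing-list board

## Task

Pick up the red spring clip by its tails, squeezing them fully together so that its jaws gape, and then bring it, lifted and open, level over the packing-list board's yellow upright edge about half-way up, so that the edge is well inside the mouth and midway between the jaws, touching neither. Finish while holding it there, squeezed open and still, for someone to slip a sheet in: do not let go. Do not bump the board, and leave the blue clip, meal box, shaker and bowl where they are.

Things in the scene. Friction and masses are not known exactly. Their poses are not given: they have to be found in the camera images.
- red_clip_center (a point): Centre of the red plastic spring clip (a large clothes-peg type, about 65 g) on its pivot pin, half-way up. It lies on its side on the counter, 40 mm tall, hinge axis vertical. x points out of the mouth, y across the clip, z up along the hinge; always midway between the halves. The shut jaws reach 52 mm forward (+x), the two tails 50 mm back (-x).
- red_clip_tails (a point): Midway between the red clip's tails, 38 mm behind (-x of) its centre, half-way up, same axes: where to squeeze along y. The tails are flat, 4 mm thick, 40 mm tall, 52 mm over their outsides at the ends when shut; squeezed to the stop they are parallel, 24 mm over the outsides.
- red_clip: The red clip with both halves; origin on the pivot pin at the underside, 20 mm below its centre, same axes. Fully open, the mouth is about 31 mm wide between the jaw tips, which are then 49 mm in front of the pin, and 17 mm wide 20 mm in front of it. Let go, it snaps shut.
- red_jaw (a joint): Turn of each half of the red clip: 0 rad is jaws shut, 0.30 rad fully open (tails parallel, at the stop). Sprung towards 0; both halves turn equally. At the tails point the squeeze takes about 4 N on each tail to begin and 8 N at the stop; a grip of 20 to 25 N holds it firmly at the stop.
- board_edge (a point): Point on the yellow upright edge of the packing-list board, half-way up the exposed edge, 86 mm above the counter. x points horizontally from the edge into the board, along its plane; y is square to the board; z up. A stiff white panel 110 mm wide, 4 mm thick, exposed from 22 to 150 mm above the counter; the yellow-banded edge is the one nearer the robot.
- list_stand: The packing-list board and its wooden foot (70 mm along the board, 60 mm across, 22 mm high), fixed to the counter. Origin at the centre of the foot's underside; x along the board away from the yellow edge, which lies 55 mm from the origin in -x, overhanging the foot by 20 mm.
- blue_clip_center (a point): Centre of the blue spring clip, the same make and size as the red one, lying on its side; to be left alone. Axes as for the red clip.
- meal_box: Shut white foam meal box, 130 x 130 mm, 60 mm high; origin at the centre of its underside. To be left alone.
- shaker: Glass shaker with a steel top, 42 mm across, 86 mm high; origin at the centre of its underside. To be left alone.
- bowl: Steel bowl, 120 mm across, 50 mm high; origin at the centre of its underside. To be left alone.
Things that resemble listed ones, but are neither listed nor needed, are in the scene too. Of the things that look like the red_clip, take the one that is nearest to the robot's base at the start.

How it is judged (in metres and radians):
On the way:
1. the red clip is lifted clear of the counter and gaping, still away from the board (height (world z) of red_clip_center above 0.03 m and value of joint red_jaw above 0.2 rad and distance between red_clip_center and board_edge above 0.058 m and contact force between the fingers and red_clip above 2 N), for 0.1 s.
At the end, for the whole second after the job is handed in: Fingers hold the red clip still in the air, jaws 0.22 rad or more open; yellow edge 8 to 40 mm in front of the pin, within 8 mm of mid-mouth; clip centre within 30 mm of half-way up the edge; square to the board and level within 0.3 rad; clip not touching the board (under 0.3 N) (value of joint red_jaw above 0.22 rad and x of board_edge in the frame of red_clip_center between 0.008 and 0.04 m and y of board_edge in the frame of red_clip_center between -0.008 and 0.008 m and z of board_edge in the frame of red_clip_center between -0.03 and 0.03 m and angle between the x axis of red_clip_center and the x axis of board_edge, either way round below 0.3 rad and angle between red_clip_center's own z axis and vertical below 0.3 rad and height (world z) of red_clip_center above 0.05 m and contact force between red_clip and list_stand below 0.3 N and contact force between the fingers and red_clip above 2 N and linear speed of red_clip below 0.03 m/s); the arm keeps its last pose, push and grip.
It fails at once if the clip or the arm bumps or bites the board (over 6 N) (contact force between any of red_clip, the arm, the fingers and list_stand above 6 N).
It fails at once if a bystander is shifted by more than 20 mm (distance of any of blue_clip_center, meal_box, shaker, bowl from where it was at the start of the episode above 0.02 m).
It also fails if it takes over 38 s, if anything falls off the work surface, if the arm or the gripper's body presses on something with over 40 N, if the wrist force passes 120 N, or if a joint passes its speed limit or range.

## Robot

A 6-joint arm with a two-finger parallel gripper is mounted at the origin on the work surface. World frame = base frame: x ahead of the robot, y to its left, z up, the work surface at z = 0. Lengths are in mm, angles in rad, forces in N, time in s.
With the tool pointing down it reaches from about 350 to 875 mm from the base axis. Payload 4.2 kg.
Tool frame: the origin (TCP) lies midway between the tips of the shut fingers; the grasp point (between the pads) lies 19 mm behind it; x points along the fingers, y is the direction in which the jaws open and shut, and the axes are right-handed (so a half turn about x gives the same grasp; the last joint's range is limited). The gripper opens to 85 mm and grips with 20 to 120 N. Pads are 22 mm wide; open, the fingers measure 114 mm over their backs; the gripper's body (76 mm by 85 mm) begins 54 mm behind the grasp point. The pads swing forward as they close: fully open they stand 13 mm farther back than shut.
Start: joints at [-1.082, 0.385, 0.008, 0, -1.194, -0.259], TCP at [142.382, -608.545, 231.312] pointing down, gripper open.
Joint ranges: [-3.14, 3.14], [-1.21, 2.06], [-1.07, 1.41], [-3.16, 2.05], [-2.99, -0.16], [-3.1, 3.1]. Speed limits (rad/s): [2.79, 2.79, 3.14, 3.14, 3.14, 3.14].

## Interface

Orientations are given as a unit quaternion [x, y, z, w].
In Python, from bench import readout, imaging, arm gives the robot as it stands.
- The arm moves only by the tool arm_command, never from a script. Its argument "increments" is a list of rows, each a list of 3 entries, a list of its own where there are three numbers: the turn, a rotation vector about the world's x, y, z in degrees, then the shift along the world's x, y, z in mm, then the closure, from 0 (fully open) to 1 (shut). In form: [[[ax, ay, az], [tx, ty, tz], fingers], ...]. A call has exactly 5 rows; each row is the pose to reach, as a shift and turn from the pose measured when the call began; what a row does not reach only later rows make up. A row lasts 1/10 s, in which the tool goes at most 50 mm and 8.59 degrees, less where a joint would pass 70% of its speed; a pose out of reach is approached as far as the arm can. A call with a gripper value outside its range is refused whole. The fingers move at their own pace and stop on an object; the grip force is fixed at half the most. Time passes only in rows, so rows that repeat a pose let the fingers close, or fill a call up. It gives the time, the measured TCP pose, the force and the opening at its end, in the units of the state.
- readout.read_state(): the state, without advancing time (a new reading comes with each control period).
- imaging.get_image(name): name is "scene" or "top" or "wrist"; returns (picture, depth): 400x640x3 uint8, blue, green, red; 400x640 float32, mm along the optical axis (not along the pixel's ray), 0 where there is no reading.
- imaging.camera_info(name): a dict with "vfov" (degrees; the focal length in pixels is half the picture's height over the tangent of half this angle, whatever the lens; pixels are square), "cx", "cy" (the principal point, pixels), "eye" and "rotation" of the camera in the world; the wrist camera has in their place "T_tool_cam" (4x4, takes a point from camera to tool coordinates, whose origin is the TCP and whose axes are the tool frame's). Camera axes: x right, y down, z forward; pixel columns grow to the right and rows downward; lengths in mm; the calibration is good to about 2 mm. A picture is of the moment at which its call begins: read the wrist's pose just before it. camera_info takes no time and is no camera call.
- arm.job_done(): hands the job in, once; it reports no verdict.
The state is a dict: "clock": time; "joints": joint angles; "joint_vel": joint speeds; "joint_efforts": joint torques, N m; "position": TCP position; "ee_rot": TCP orientation; "contact_force": force on the tool from outside, world axes, zero at the start; "wrist_torque": the same for the moment, N m; "gripper_width": finger opening in mm.
Only numpy, scipy, OpenCV 4.12 (cv2) and the standard library are available. Lean on these libraries where they do the work, as an engineer would, in place of code of your own. Each camera call takes 0.05 s, during which the arm holds its last target. There are 200 camera calls.

## Working session

There is one attempt and no reset: what is moved stays moved. The work goes in short steps, Python scripts to look and compute and a tool call to move; the robot and the scene stay as the last step left them, time stands still between calls to the robot, and variables do not carry over. Pictures are saved under pics/ and viewed, about 8 in all and at most 12, crops included, and the job is handed in when it is done.

Besides the shell and the picture viewer there is one more tool, called after ">>>" in YAML: its name, and indented under it one key for each argument. arm_command: Moves the arm, as the interface text tells. Its arguments: {"type":"object","properties":{"increments":{"type":"array","items":{"type":"array"}}},"required":["increments"]}

```bash
ls; mkdir -p pics; cat > h.py <<'E'
import numpy as np, cv2
from scipy.spatial.transform import Rotation as R
from bench import readout, imaging, arm
def cam(name, st=None):
    i=imaging.camera_info(name); f=200/np.tan(np.radians(i["vfov"])/2)
    if "T_tool_cam" in i:
        T=np.eye(4); T[:3,:3]=R.from_quat(st["ee_rot"]).as_matrix(); T[:3,3]=st["position"]
        T=T@np.array(i["T_tool_cam"]); return f,i["cx"],i["cy"],T[:3,3],T[:3,:3]
    return f,i["cx"],i["cy"],np.array(i["eye"]),np.array(i["rotation"])
def ray(c,u,v):
    f,cx,cy,e,M=c; return e,M@np.array([(u-cx)/f,(v-cy)/f,1.])
def atz(c,u,v,z):
    e,d=ray(c,u,v); return e+d*(z-e[2])/d[2]
def atd(c,u,v,D): e,d=ray(c,u,v); return e+d*D
def cloud(c,D):
    f,cx,cy,e,M=c; v,u=np.mgrid[:400,:640]
    P=np.stack([(u-cx)/f*D,(v-cy)/f*D,D],-1)@M.T+e; P[D<=0]=np.nan; return P
def proj(c,p):
    f,cx,cy,e,M=c; q=M.T@(np.array(p)-e); return f*q[0]/q[2]+cx,f*q[1]/q[2]+cy
def snap(name):
    st=readout.read_state(); im,D=imaging.get_image(name); return im,D,cam(name,st),st
E
python3 - <<'E'
from h import *
for n in("scene","top"):
    im,D,c,st=snap(n); cv2.imwrite(f"pics/{n}0.png",im); np.savez(f"{n}0.npz",im=im,D=D); print(n,imaging.camera_info(n))
print(st)
E
```

```text
pics
scene {'vfov': 42.96785440828715, 'cx': 311.03281675978246, 'cy': 196.58851074976303, 'eye': array([1780.87342138,  421.44859164, 1048.19150047]), 'rotation': array([ 0.53181592,  0.72765259, -0.35376993, -0.25008071])}
top {'vfov': 48.70308290206031, 'cx': 321.5339640751835, 'cy': 196.20396871084853, 'eye': array([ 481.47639293,   43.58615083, 1305.05530849]), 'rotation': array([-0.70307391,  0.70909755, -0.03621021,  0.03945326])}
{'clock': 0.05, 'joints': array([-1.08242940e+00,  3.85555251e-01,  6.60374090e-03, -5.18619705e-04,
       -1.19398964e+00, -2.58597161e-01]), 'joint_vel': array([ 0.00063933, -0.00059268,  0.00267291,  0.0014648 , -0.00190431,
        0.00082479]), 'joint_efforts': array([-2.47838962e-04, -3.93678045e+01,  1.89161915e+01,  4.20548201e+00,
       -2.28515237e-03,  1.21032102e-06]), 'position': array([ 142.23024116, -607.99125654,  230.21081599]), 'ee_rot': array([-0.08022183,  0.70257085,  0.08175826,  0.70233485]), 'contact_force': array([-0.02603237, -1.3579585 , -0.58637213]), 'wrist_torque': array([ 0.063046  , -0.04257137, -0.00476447]), 'gripper_width': 85.58410706445456}
```

Rotation is a quaternion; fix that and view.

```bash
sed -i 's/np.array(i\["rotation"\])$/R.from_quat(i["rotation"]).as_matrix()/' h.py; grep -n rotation h.py; python3 -c "
import cv2,numpy as np
a=cv2.imread('pics/top0.png')
cv2.imwrite('pics/top0b.png',cv2.resize(a,(800,500)))"
```

```text
9:    return f,i["cx"],i["cy"],np.array(i["eye"]),R.from_quat(i["rotation"]).as_matrix()
```

View pics/top0.png

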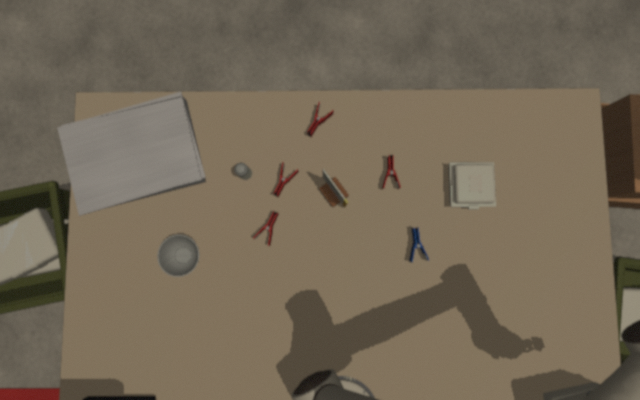

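View pics/scene0.png

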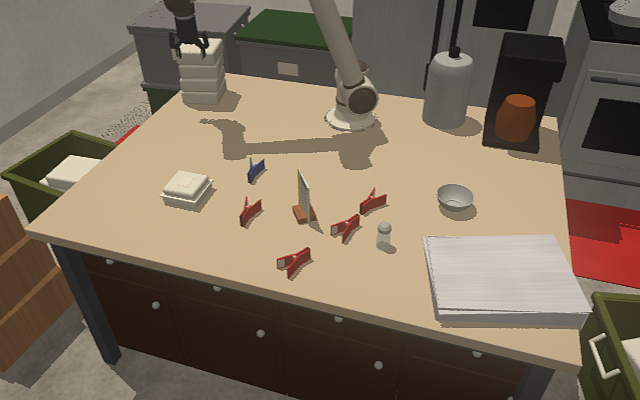

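The overhead picture shows four red clips, at (317,122), (284,182), (268,228) and (390,173). The base is near (330,395), so (268,228) looks nearest. The board is around (333,188) with its yellow edge near (345,205), the blue clip is at (417,245), the bowl at (178,255) and the shaker at (241,171).

```bash
python3 - <<'E'
from h import *
z=np.load("top0.npz"); c=cam("top"); P=cloud(c,z["D"])
for n,u,v in [("A",317,122),("B",284,182),("C",268,228),("D",390,173),("blue",417,245),("box",473,185),("shaker",241,171),("bowl",178,255)]:
    p=atz(c,u,v,40); print(n,p.round(),np.hypot(*p[:2]).round(), P[v,u].round())
im=z["im"]; hsv=cv2.cvtColor(im,cv2.COLOR_BGR2HSV)
m=((hsv[...,0]<8)|(hsv[...,0]>172))&(hsv[...,1]>130)
n,L,S,C=cv2.connectedComponentsWithStats(m.astype(np.uint8))
for k in range(1,n):
    if S[k,4]>40:
        print(S[k],C[k].round(1))
def crop(x0,y0,w,h,s,f): cv2.imwrite(f,cv2.resize(im[y0:y0+h,x0:x0+w],None,fx=s,fy=s,interpolation=cv2.INTER_CUBIC))
crop(245,150,110,100,7,"pics/topcrop.png")
E
```

```text
A [836.  60.  40.] 839.0 [836.  60.  42.]
B [660. 157.  40.] 678.0 [661. 158.  34.]
C [527. 203.  40.] 565.0 [527. 202.  42.]
D [ 683. -150.   40.] 699.0 [ 684. -150.   38.]
blue [ 476. -221.   40.] 525.0 [ 476. -220.   45.]
box [ 646. -388.   40.] 754.0 [ 644. -382.   58.]
shaker [693. 282.  40.] 748.0 [686. 274.  82.]
bowl [453. 458.  40.] 644.0 [452. 469.   6.]
[308 108  25  27 157] [317.2 122. ]
[383 156  15  31 129] [390.1 168.9]
[274 167  24  29 147] [282.2 182.4]
[256 212  21  33 150] [269.3 225.5]
[  0 388  60  12 655] [ 29.3 394. ]
```

View pics/topcrop.png

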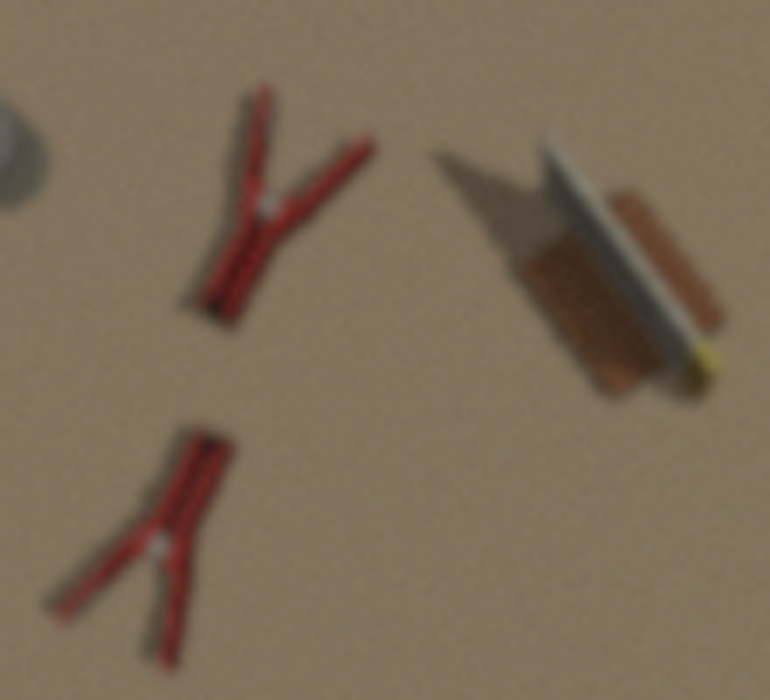

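```bash
python3 - <<'E'
from h import *
c=cam("top"); q=lambda u,v,z: atz(c,245+u/7,150+v/7,z)
p=q(157,545,40); j=q(215,443,40); t=(q(60,612,40)+q(168,662,40))/2
yaw=lambda d: np.degrees(np.arctan2(d[1],d[0])).round(1)
print("pin",p,"jaw",j,"tail",t,"yaw",yaw(j-t),np.linalg.norm((j-t)[:2]))
e=q(712,355,150); f=q(548,137,150); print("edge",e,"far",f,np.linalg.norm(e-f),yaw(f-e))
st=readout.read_state(); print(R.from_quat(st["ee_rot"]).as_matrix().round(3))
d=(j-t)/np.linalg.norm(j-t); print("tailpoint",p-38*d, "tool from/to", p-38*d-st["position"])
z=np.load("scene0.npz"); print(proj(cam("scene"),p),proj(cam("scene"),e),proj(cam("scene"),f))
cv2.imwrite("pics/scenecrop.png",cv2.resize(z["im"][160:250,220:400],None,fx=4.4,fy=4.4,interpolation=cv2.INTER_CUBIC))
print(imaging.camera_info("wrist"))
E
```

```text
pin [527.79593592 204.27433576  40.        ] jaw [569.32225806 180.69052017  40.        ] tail [490.56228149 221.63388434  40.        ] yaw -27.5 88.76650821064396
edge [593.13771114 -17.6296462  150.        ] far [676.46200637  43.1564291  150.        ] 103.14012374254348 36.1
[[-0.001 -0.228  0.974]
 [ 0.002  0.974  0.228]
 [-1.     0.002 -0.   ]]
tailpoint [494.0796259  221.80175539  40.        ] tool from/to [ 351.83115445  829.86145599 -190.34697365]
(np.float64(372.04161279077675), np.float64(196.32433071351423)) (np.float64(298.2054139219964), np.float64(167.54594425215714)) (np.float64(308.58915442032014), np.float64(187.05612167990196))
{'vfov': 67.18657092081799, 'cx': 319.2153499879036, 'cy': 193.3263429060646, 'T_tool_cam': array([[ 4.22474920e-04, -2.85987735e-01,  9.58233185e-01,
        -1.41714688e+02],
       [ 9.99999883e-01,  3.46387524e-04, -3.37508962e-04,
         7.78118525e-01],
       [-2.35396597e-04,  9.58233215e-01,  2.85987848e-01,
        -7.35268316e+01],
       [ 0.00000000e+00,  0.00000000e+00,  0.00000000e+00,
         1.00000000e+00]])}
```

View pics/scenecrop.png

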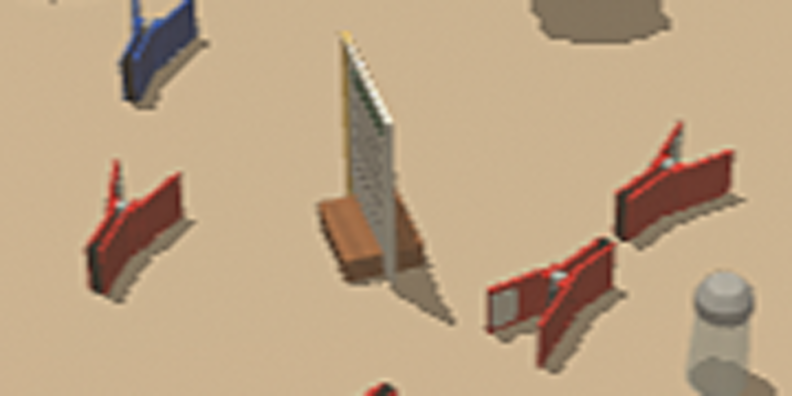

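The scene view matches: the pin projects to (372,196), seen at about (372,197); the board's top edge projects to (298,168), seen at (298,168). Heights and position agree in both views. Now I'll move over the tails.

>>> arm_command:
  increments:
    - [[0,0,-4],[27,36,0],0]
    - [[0,0,-8],[54,72,0],0]
    - [[0,0,-12],[81,108,0],0]
    - [[0,0,-16],[108,144,0],0]
    - [[0,0,-20],[135,180,0],0]

```text
clock: 0.6
position: [277.8, -426.3, 229.9]
ee_rot: [0.044, 0.706, -0.042, 0.706]
contact_force: [0.7, -0.9, 0.1]
gripper_width: 85.5
```

>>> arm_command:
  increments:
    - [[0,0,-4],[27,36,0],0]
    - [[0,0,-8],[54,72,0],0]
    - [[0,0,-12],[81,108,0],0]
    - [[0,0,-16],[108,144,0],0]
    - [[0,0,-20],[135,180,0],0]

```text
clock: 1.1
position: [413.3, -244.6, 229.8]
ee_rot: [0.167, 0.687, -0.165, 0.687]
contact_force: [1.0, -0.5, 0.3]
gripper_width: 85.4
```

>>> arm_command:
  increments:
    - [[0,0,0],[10,45,0],0]
    - [[0,0,0],[20,90,0],0]
    - [[0,0,0],[25,135,0],0]
    - [[0,0,0],[25,180,0],0]
    - [[0,0,0],[25,225,0],0]

```text
clock: 1.6
position: [437.8, -17.8, 229.6]
ee_rot: [0.167, 0.688, -0.165, 0.687]
contact_force: [0.9, 0.4, 0.5]
gripper_width: 85.3
```

>>> arm_command:
  increments:
    - [[0,0,0],[10,45,0],0]
    - [[0,0,0],[20,90,0],0]
    - [[0,0,0],[30,135,0],0]
    - [[0,0,0],[43,180,0],0]
    - [[0,0,0],[56,225,0],0]

```text
clock: 2.1
position: [493.6, 209.1, 229.4]
ee_rot: [0.167, 0.688, -0.165, 0.687]
contact_force: [2.1, -1.3, 1.0]
gripper_width: 85.8
```

>>> arm_command:
  increments:
    - [[0,0,0],[0,7,-30],0]
    - [[0,0,0],[0,14,-60],0]
    - [[0,0,0],[0,14,-80],0]
    - [[0,0,0],[0,14,-90],0]
    - [[0,0,0],[0,14,-90],0]

```text
clock: 2.6
position: [492.9, 222.4, 137.9]
ee_rot: [0.166, 0.688, -0.166, 0.686]
contact_force: [-0.0, -0.3, 1.1]
gripper_width: 85.4
```

```bash
python3 - <<'E'
from h import *
im,D,c,st=snap("wrist"); cv2.imwrite("pics/w1.png",im); np.savez("w1.npz",im=im,D=D)
print(st["position"],st["joints"].round(2)); print(proj(c,[528,204,40]),proj(c,[494,222,40]))
E
```

```text
[492.86619762 222.4434677  137.91292415] [ 0.72  0.33 -0.33 -0.   -0.91 -2.77]
(np.float64(318.8574085496554), np.float64(239.86717167201766)) (np.float64(319.43499067905634), np.float64(197.66648257377813))
```

View pics/w1.png

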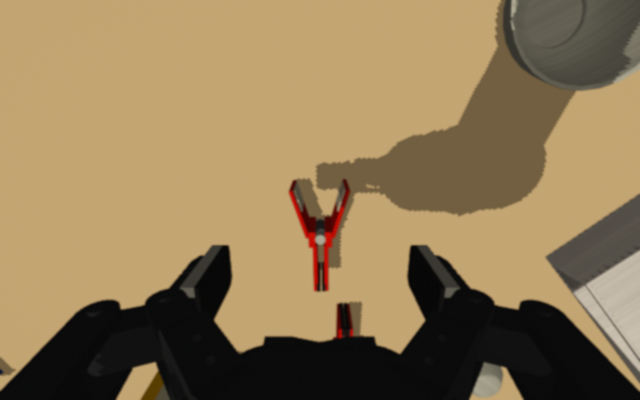

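The wrist view shows the clip squarely between the fingers: pin (320,240), against (319,240) predicted, tail tips at (296,183) and (346,183), and jaws at (320,290). Now I'll descend.

>>> arm_command:
  increments:
    - [[0,0,0],[1,0,-35],0]
    - [[0,0,0],[1,0,-70],0]
    - [[0,0,0],[1,0,-100],0]
    - [[0,0,0],[1,0,-120],0]
    - [[0,0,0],[1,0,-132],0]

```text
clock: 3.15
position: [495.2, 222.9, 7.1]
ee_rot: [0.167, 0.688, -0.165, 0.687]
contact_force: [0.0, 0.5, 0.2]
gripper_width: 85.9
```

>>> arm_command:
  increments:
    - [[0,0,0],[0,0,0],0.3]
    - [[0,0,0],[0,0,0],0.5]
    - [[0,0,0],[0,0,0],0.7]
    - [[0,0,0],[0,0,0],0.9]
    - [[0,0,0],[0,0,0],1]

```text
clock: 3.65
position: [497.0, 224.2, 10.6]
ee_rot: [0.168, 0.686, -0.164, 0.688]
contact_force: [-2.7, 0.2, 11.0]
gripper_width: 19.8
```

>>> arm_command:
  increments:
    - [[0,0,0],[0,0,0],1]
    - [[0,0,0],[0,0,0],1]
    - [[0,0,0],[0,0,0],1]
    - [[0,0,0],[0,0,0],1]
    - [[0,0,0],[0,0,0],1]

```text
clock: 4.15
position: [497.0, 224.3, 10.7]
ee_rot: [0.168, 0.686, -0.164, 0.689]
contact_force: [-1.5, 0.8, 3.8]
gripper_width: 19.7
```

```bash
python3 - <<'E'
from h import *
im,D,c,st=snap("wrist"); cv2.imwrite("pics/w2.png",im[100:400,120:520])
cv2.imwrite("pics/w2.png",cv2.resize(im[100:400,120:520],None,fx=2,fy=2)); print(st["position"],st["gripper_width"])
E
```

```text
[497.0136878  224.3046267   10.70498457] 19.6538250232338
```

View pics/w2.png

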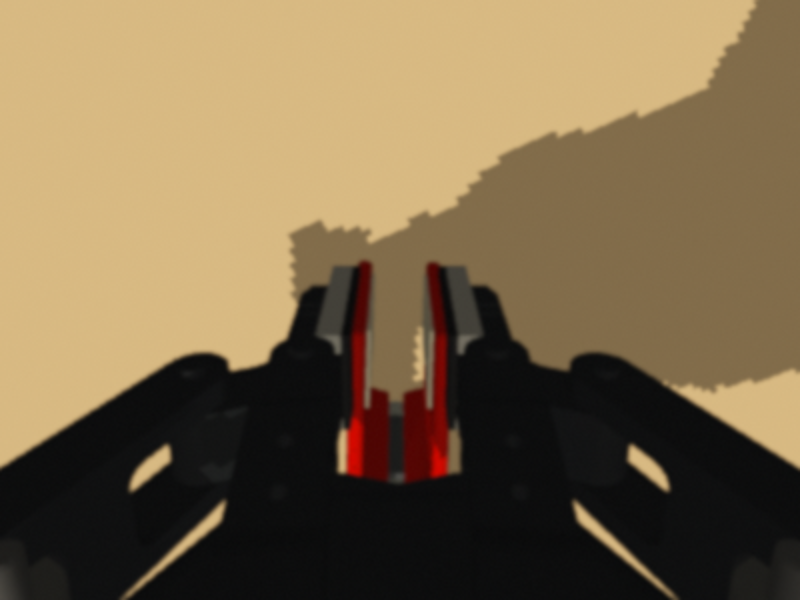

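The tails are parallel and held between the pads, so the clip is at its stop. Lift.

>>> arm_command:
  increments:
    - [[0,0,0],[0,0,15],1]
    - [[0,0,0],[0,0,40],1]
    - [[0,0,0],[0,0,75],1]
    - [[0,0,0],[0,0,110],1]
    - [[0,0,0],[-10,0,145],1]

```text
clock: 4.7
position: [487.4, 224.2, 156.5]
ee_rot: [0.168, 0.686, -0.164, 0.688]
contact_force: [0.6, 0.8, -0.5]
gripper_width: 20.0
```

>>> arm_command:
  increments:
    - [[0,0,0],[-10,-20,20],1]
    - [[0,0,4],[-20,-50,30],1]
    - [[0,0,8],[-30,-80,30],1]
    - [[0,0,12],[-40,-110,30],1]
    - [[0,0,16],[-45,-140,30],1]

```text
clock: 5.2
position: [441.2, 82.9, 186.2]
ee_rot: [0.069, 0.703, -0.066, 0.704]
contact_force: [1.5, -0.3, -0.6]
gripper_width: 19.7
```

>>> arm_command:
  increments:
    - [[0,0,5],[0,-30,0],1]
    - [[0,0,10],[0,-60,0],1]
    - [[0,0,15],[5,-90,0],1]
    - [[0,0,20],[10,-115,0],1]
    - [[0,0,24],[15,-140,0],1]

```text
clock: 5.7
position: [455.8, -58.3, 185.8]
ee_rot: [-0.079, 0.703, 0.083, 0.702]
contact_force: [0.5, 1.0, -0.1]
gripper_width: 20.3
```

>>> arm_command:
  increments:
    - [[0,0,5],[0,-15,0],1]
    - [[0,0,10],[2,-30,0],1]
    - [[0,0,15],[4,-45,0],1]
    - [[0,0,20],[6,-55,0],1]
    - [[0,0,23],[6,-57,0],1]

```text
clock: 6.2
position: [461.6, -116.3, 185.1]
ee_rot: [-0.218, 0.673, 0.222, 0.671]
contact_force: [-0.8, 0.2, -0.8]
gripper_width: 20.5
```

>>> arm_command:
  increments:
    - [[0,0,0],[0,0,-25],1]
    - [[0,0,0],[0,0,-50],1]
    - [[0,0,0],[0,0,-75],1]
    - [[0,0,0],[0,0,-95],1]
    - [[0,0,0],[0,0,-102],1]

```text
clock: 6.7
position: [459.8, -116.4, 80.8]
ee_rot: [-0.217, 0.675, 0.222, 0.669]
contact_force: [0.4, -1.1, -0.2]
gripper_width: 19.9
```

```bash
cat > look.py <<'E'
from h import *
import sys
tag=sys.argv[1]; out=[]
for n in ("top","scene","wrist"):
    im,D,c,st=snap(n); np.savez(f"{n}_{tag}.npz",im=im,D=D)
    if n=="wrist": continue
    P=cloud(c,D); zz=P[...,2]
    hsv=cv2.cvtColor(im,cv2.COLOR_BGR2HSV)
    b=(zz>60)&(zz<160)&(P[...,0]>570)&(P[...,0]<720)&(P[...,1]>-60)&(P[...,1]<90)
    red=((hsv[...,0]<8)|(hsv[...,0]>172))&(hsv[...,1]>130)&(zz>60)&(zz<160)
    y=(hsv[...,0]>20)&(hsv[...,0]<35)&(hsv[...,1]>110)&b
    for nm,m in(("board",b&~red),("red",red),("yellow",y)):
        q=P[m]
        if len(q)>3: print(n,nm,len(q),q.min(0).round(),q.max(0).round(),np.median(q,0).round(1))
    uv=np.array([proj(c,[550,-60,95]),proj(c,[640,10,95])]).mean(0).astype(int); print(n,uv)
    w,h=(72,70) if n=="top" else (76,70)
    x0,y0=max(uv[0]-w//2,0),uv[1]-h//2; print("crop origin",x0,y0,"scale 5.5")
    out.append(cv2.resize(im[y0:y0+h,x0:x0+w],(396,385),interpolation=cv2.INTER_CUBIC) )
cv2.imwrite(f"pics/look_{tag}.png",np.hstack(out)); print(st["position"],R.from_quat(st["ee_rot"]).as_matrix().round(3).tolist(),st["gripper_width"])
E
python3 look.py a
```

```text
top board 186 [587. -20.  62.] [678.  47. 153.] [630.4  13.1 132.4]
top red 31 [504. -92.  92.] [539. -49. 112.] [519.8 -86.1 108.2]
top yellow 11 [588. -16.  94.] [596. -11. 153.] [592.3 -13.2 141.8]
top [348 202]
crop origin 312 167 scale 5.5
scene board 291 [585. -21.  60.] [684.  46. 153.] [640.4  15.6 109.4]
scene red 102 [ 455. -119.   70.] [547. -56. 113.] [500.8 -85.   96.9]
scene [296 182]
crop origin 258 147 scale 5.5
[ 460.83758422 -116.42194668   82.10588236] [[-0.007, -0.592, 0.806], [0.004, 0.806, 0.592], [-1.0, 0.008, -0.003]] 19.841378666722665
```

View pics/look_a.png

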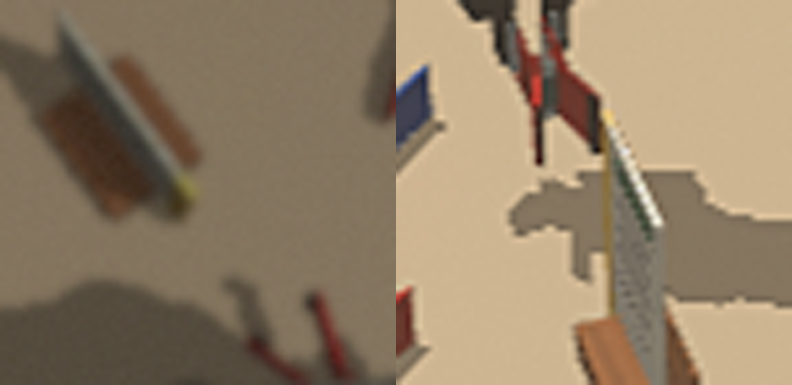

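```bash
python3 - <<'E'
from h import *
c=cam("top"); z=np.load("top_a.npz"); P=cloud(c,z["D"])
s=cam("scene"); zs=np.load("scene_a.npz"); Ps=cloud(s,zs["D"])
for n,Q in(("top",P),("scene",Ps)):
    m=(abs(Q[...,2]-150)<5)&(Q[...,0]>570)&(Q[...,0]<720)&(Q[...,1]>-60)&(Q[...,1]<90); q=Q[m][:,:2]
    vx,vy,x,y=cv2.fitLine(q.astype(np.float32),cv2.DIST_HUBER,0,.01,.01).ravel(); 
    if vx<0: vx,vy=-vx,-vy
    t=(q-[x,y])@[vx,vy]; print(n,len(q),"yaw",np.degrees(np.arctan2(vy,vx)).round(1),"near",(np.array([x,y])+t.min()*np.array([vx,vy])).round(1),"len",np.ptp(t).round(1))
a=atz(c,312+248/5.5,167+340/5.5,112); b=atz(c,312+318/5.5,167+293/5.5,112); m=(a+b)/2
print("tips",a.round(1),b.round(1),np.linalg.norm(a-b).round(1),"mid",m.round(1),"perp yaw",np.degrees(np.arctan2((a-b)[1],(a-b)[0])).round(1)-90)
T=np.array([460.8,-116.4]); print("tip from TCP",(m[:2]-T).round(1),np.linalg.norm(m[:2]-T).round(1),np.degrees(np.arctan2(*(m[:2]-T)[::-1])).round(1))
# full-red check in scene: predicted tip pixels
print([np.round(proj(s,p),1) for p in(a,b)], "seen right tip", 258+(597-396)/5.21,147+97/5.5)
print("edge from top px",atz(c,312+183/5.5,167+195/5.5,150).round(1))
E
```

```text
top 67 yaw 35.3 near [589.3 -17.4] len 107.9
scene 37 yaw 34.7 near [585.9 -21.9] len 114.4
tips [520.5 -46.5 112. ] [543.3 -81.2 112. ] 41.5 mid [531.9 -63.8 112. ] perp yaw 33.2
tip from TCP [71.1 52.6] 88.4 36.5
[array([297.5, 163.1]), array([284.9, 165.2])] seen right tip 296.5796545105566 164.63636363636363
edge from top px [588.6 -13.8 150. ]
```

The board edge is at about (589,-17), yaw 35°. The jaw tips' midpoint is 88 mm ahead of the TCP, which fits 38 + 49. I'll advance to just short of the edge, shifting sideways by about 5 mm, then check.

>>> arm_command:
  increments:
    - [[0,0,0],[8,9,0],1]
    - [[0,0,-1],[20,18,0],1]
    - [[0,0,-1],[32,28,0],1]
    - [[0,0,-1],[42,36,0],1]
    - [[0,0,-1],[46,39,0],1]

```text
clock: 7.35
position: [509.5, -76.2, 83.6]
ee_rot: [-0.213, 0.674, 0.217, 0.673]
contact_force: [-0.3, -0.7, -0.4]
gripper_width: 20.2
```

```bash
python3 look.py b
```

```text
top board 214 [570. -50.  60.] [678.  47. 154.] [624.6   9.  121.1]
top red 21 [563. -53. 104.] [591. -12. 117.] [568.8 -44.6 111.1]
top yellow 13 [588. -16.  74.] [595. -11. 153.] [592.4 -13.7 140.9]
top [348 202]
crop origin 312 167 scale 5.5
scene board 309 [571. -46.  61.] [684.  46. 153.] [636.6  11.7 108.4]
scene red 72 [-735.  -80.   73.] [ 602. 1118.  153.] [546.8 -55.6 106.7]
scene yellow 4 [592. -20. 101.] [601. -16. 152.] [595.1 -17.6 144.8]
scene [296 182]
crop origin 258 147 scale 5.5
[508.40855775 -76.73584593  83.13866538] [[-0.005, -0.579, 0.816], [0.004, 0.816, 0.579], [-1.0, 0.006, -0.001]] 20.178193062567335
```

View pics/look_b.png

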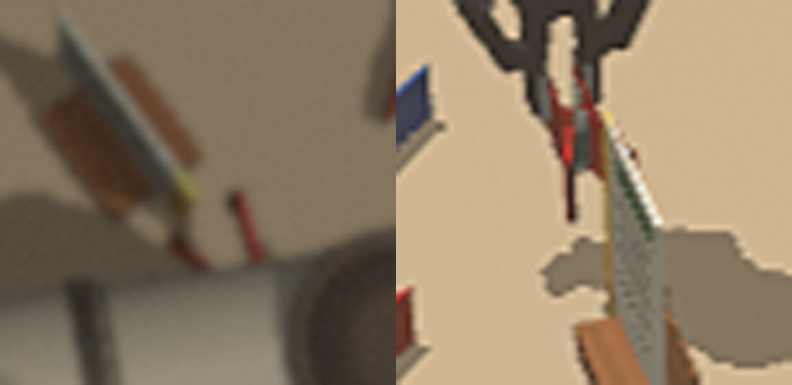

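```bash
python3 - <<'E'
from h import *
c=cam("top"); s=cam("scene")
a=atz(c,312+172/5.5,167+238/5.5,112); b=atz(c,312+236/5.5,167+193/5.5,112); m=(a+b)/2; print(a.round(1),b.round(1),m.round(1),np.linalg.norm(a-b))
T=np.array([508.4,-76.7]); print((m[:2]-T).round(1))
d=np.array([.816,.579]); n=np.array([-.579,.816])
for E in ([589.3,-17.4],[588.6,-13.8],[592,-16.5]):
    E=np.array(E); w=E-m[:2]; v=E-T; print("from tips: along",w@d,"lat",w@n," from tool: along",v@d,"lat",v@n)
# top-of-edge pixels in crops
for z in (150,112,25): print(z,[( (u-312)*5.5,(v-167)*5.5) for u,v in [proj(c,[590,-16.5,z])]],[((u-258)*5.21+396,(v-147)*5.5) for u,v in [proj(s,[590,-16.5,z])]])
print("scene tips pred",[((u-258)*5.21+396,(v-147)*5.5) for u,v in (proj(s,a),proj(s,b))])
E
```

```text
[570.9 -10.  112. ] [592.9 -41.8 112. ] [581.9 -25.9 112. ] 38.66943713339999
[73.5 50.8]
from tips: along 10.954835503233102 lat 2.629059828095462  from tool: along 100.34909999999998 lat 1.5477000000000174
from tips: along 12.468035503233157 lat 5.971959828095421  from tool: along 101.86230000000003 lat 4.89059999999998
from tips: along 13.679135503233137 lat 1.800159828095434  from tool: along 103.07340000000002 lat 0.7187999999999896
150 [(np.float64(188.65523667239725), np.float64(191.99376496376775))] [(np.float64(609.0468866584227), np.float64(110.21300352926612))]
112 [(np.float64(184.74600003685222), np.float64(199.2426774136495))] [(np.float64(610.7878852472361), np.float64(165.30547166380592))]
25 [(np.float64(176.6621751406313), np.float64(214.23254484711842))] [(np.float64(614.5828812985077), np.float64(285.3949998051662))]
scene tips pred [(np.float64(631.4797888169818), np.float64(148.21200139109143)), (np.float64(569.1452461051518), np.float64(160.38199431284295))]
```

>>> arm_command:
  increments:
    - [[0,0,0],[2,4,0],1]
    - [[0,0,0],[8,8,0],1]
    - [[0,0,0],[15,13,0],1]
    - [[0,0,0],[22,18,0],1]
    - [[0,0,0],[26,21,0],1]

```text
clock: 8.0
position: [534.7, -55.6, 83.0]
ee_rot: [-0.213, 0.675, 0.217, 0.673]
contact_force: [-0.7, 0.2, -0.6]
gripper_width: 20.3
```

>>> arm_command:
  increments:
    - [[0,0,0],[2,1,0],1]
    - [[0,0,0],[4,3,0],1]
    - [[0,0,0],[4,3,0],1]
    - [[0,0,0],[4,3,0],1]
    - [[0,0,0],[4,3,0],1]

```text
clock: 8.5
position: [538.5, -52.7, 83.0]
ee_rot: [-0.213, 0.675, 0.217, 0.673]
contact_force: [0.5, -0.0, -0.6]
gripper_width: 19.9
```

```bash
sed -i 's/w,h=.*/w,h=(50,48) if n=="top" else (50,48)/; s/^    x0,y0=.*/    uv=np.array(proj(c,[590,-20,112])).astype(int); x0,y0=uv[0]-25,uv[1]-24; print("crop origin",x0,y0,"scale 8")/; s/(396,385)/(400,384)/' look.py; python3 look.py c | grep -v origin.*5.5
```

```text
top board 192 [593. -26.  60.] [677.  47. 156.] [629.4  12.7 125.5]
top red 23 [596. -24.  80.] [618.  17. 115.] [606.8 -18.4 110.6]
top [348 202]
crop origin 321 179 scale 8
scene board 333 [573. -33.  60.] [683.  46. 155.] [633.   10.7 108.1]
scene red 55 [534. -60.  73.] [628.  13. 114.] [575.1 -39.3 106.9]
scene yellow 6 [589. -22.  83.] [596. -18. 148.] [592.3 -20.2  95.5]
scene [296 182]
crop origin 273 152 scale 8
[538.55295344 -52.67001052  83.08971038] [[-0.005, -0.578, 0.816], [0.004, 0.816, 0.578], [-1.0, 0.006, -0.001]] 19.99405894214086
```

View pics/look_c.png

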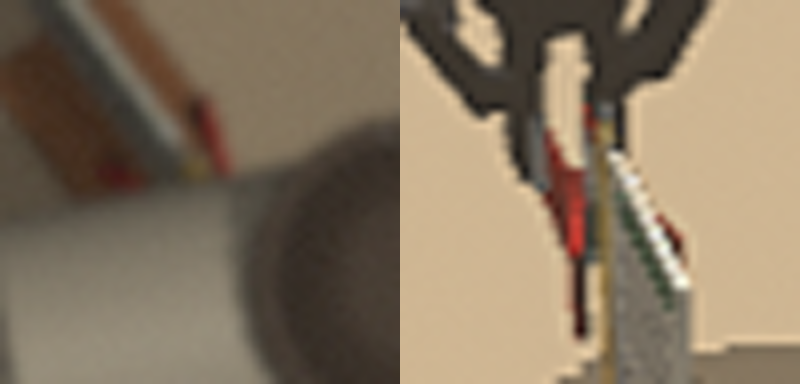

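```bash
python3 - <<'E'
from h import *
c=cam("top"); s=cam("scene")
d=np.array([.816,.578]); n=np.array([-.578,.816]); E=np.array([590,-16.5])
a=atz(c,321+108/8,179+168/8,112); b=atz(c,321+203/8,179+100/8,112)
for p in (a,b): w=p[:2]-E; print("tip",p.round(1),"along",w@d,"lat",w@n)
# scene: near jaw (image left) tip top ~ (577,258); far jaw tip top ~(665,222)
for u,v in((577,258),(668,225)):
    p=atz(s,273+(u-400)/8,152+v/8,112); w=p[:2]-E; print("scene tip",p.round(1),w@d,w@n)
t=atz(s,273+203/8,152+125/8,150); w=t[:2]-E; print("scene edge top",t.round(1),w@d,w@n)
t=atz(c,321+193/8,179+167/8,150); w=t[:2]-E; print("top edge",t.round(1),w@d,w@n)
v=E-[538.55,-52.67]; print("from TCP",v@d,v@n)
E
```

```text
tip [599.   13.5 112. ] along 24.69385043217912 lat 19.20980009335554
tip [622.  -19.1 112. ] along 24.59979155009504 lat -20.58974649949162
scene tip [628.5 -16.4 112. ] 31.45830622864455 -22.176192916581478
scene tip [598.4  10.1 112. ] 22.25246020110264 16.80944701330439
scene edge top [593.4 -17.  150. ] 2.469092327749831 -2.3598875416886282
top edge [595.4 -13.5 150. ] 6.1368883176495475 -0.6577061633589237
from TCP 62.88946000000003 -0.2233800000000247
```

Both views agree. The tips stand about 25 mm past the edge, which puts the edge about 24 mm in front of the pin. The edge is within about 1 mm of mid-mouth, and the contact force reads about zero. Handing in.

```bash
python3 - <<'E'
from h import *
st=readout.read_state(); print(st["clock"],st["contact_force"].round(2),abs(st["joint_vel"]).max(),st["gripper_width"]); print(arm.job_done())
E
```

```text
8.65 [ 0.04 -0.12 -1.01] 0.0007350208145935673 20.24107644590197
the job is handed in; nothing more can be done
None
```

I picked up the red clip nearest the base by its tails and squeezed it to the stop. I lifted it clear and brought it level over the board's yellow edge, and handed the job in at 8.65 s with the clip still held open. No verdict came back.

**Last checks:**
- **Depth in the mouth:** the edge is about 24 mm in front of the pin, from the overhead view. The scene view's two tips gave about 18 and 27 mm.
- **Sideways:** the edge is within about 1 mm of mid-mouth once each camera's offset is allowed for. The raw scene reading was 2.7 mm off.
- **Height and angle:** the clip centre is about 92 mm up, taken from the arm's pose, against 86 mm for the middle of the edge. The clip is square to the board within about 1°.
- **Stillness and contact:** the arm was still and the wrist force was about 1 N, so there was no sign of touching the board.

**Disagreements:**
- **Gripper opening:** it read about 20 mm, although the tails should measure 24 mm over the outsides. The wrist picture showed the tails parallel, so I took this as an offset in the reading.
- **Jaw tips:** my readings were 39–42 mm apart, against the 31 mm mouth. I took them as the outsides of the jaws, and used only their midpoint.
- **Closing on the counter:** as the fingers closed, the tool was pushed up about 3.5 mm, with 11 N at the wrist. This was probably light contact with the counter.

I did not measure the blue clip, meal box, shaker or bowl again afterwards, but the arm's path kept clear of them.

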